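# Seat the spindle's roller cone in its cup and rock it free

### The arm

A 7-joint arm with a two-finger parallel gripper is mounted at the origin on the work surface. World frame = base frame: x ahead of the robot, y to its left, z up, the work surface at z = 0. Lengths are in m, angles in rad, forces in N, time in s.
With the tool pointing down it reaches from about 0.425 to 0.925 m from the base axis. Payload 6.8 kg.
Tool frame: the origin (TCP) lies on the mounting face of the last link; the fingertips stand 173 mm ahead of it and the grasp point (between the pads) lies 155 mm ahead of it; z points along the fingers, y is the line along which they close (so a half turn about z gives the same grasp; the last joint's range is limited). The gripper opens to 85 mm and grips with 20 to 120 N. Pads are 22 mm wide; open, the fingers measure 114 mm over their backs; the gripper's body (76 mm by 85 mm) begins 54 mm behind the grasp point. The pads swing forward as they close: fully open they stand 13 mm farther back than shut.
Start: joints at [-1.425, 0.477, 0.022, 1.555, -0.011, 1.109, -0.083], TCP at [0.169, 0.653, 0.405] pointing down, gripper open.
Joint ranges: [-2.96, 2.96], [-0.34, 2.1], [-1.41, 1.46], [0.24, 2.44], [-1.37, 4.51], [0.17, 1.92], [-2.96, 2.96]. Speed limits (rad/s): [2.39, 2.39, 3.14, 3.14, 3.14, 3.14, 3.14].

### API

Orientations are given as a unit quaternion [w, x, y, z].
In Python, from station import bot gives the robot as it stands. The module is installed in compiled form; this text tells all that it offers.
- The arm moves only by the shell command python3 -m pendant 'ROWS' [FORCE]. ROWS is JSON, a list of rows, each a list of 5 numbers: the finger opening in m, from 0 to 0.0854, then the shift along the tool's x, y, z in m, then the turn about the tool's z in degrees. In form: [[jaw, x, y, z, yaw], ...]. A call has 1 to 12 rows; each row shifts and turns the commanded pose from where the row before left it, along the tool's axes as they then stand; what a row does not reach is not made up. A row lasts 1/12 s, in which the tool goes at most 41.7 mm and 7.16 degrees, less where a joint would pass 70% of its speed; a pose out of reach is approached as far as the arm can. A call with a gripper value outside its range is refused whole. The fingers move at their own pace and stop on an object; FORCE is the grip in N (left out, the last holds). Time passes only in rows, so rows that do not move let the fingers close. It gives the time, the measured TCP pose, the force, the opening and the grip force at its end, in the units of the state.
- bot.get_obs(): the state, without advancing time (a new reading comes with each control period).
- bot.read_camera(name): name is "side" or "top" or "wrist"; returns (picture, depth): 400x640x3 uint8, blue, green, red; 400x640 float32, m along the optical axis (not along the pixel's ray), 0 where there is no reading.
- bot.camera_model(name): a dict with "intrinsics" (3x3 intrinsics, pixels), "R" (3x3) and "t" (3): a world point X has camera coordinates R X + t. Camera axes: x right, y down, z forward; pixel columns grow to the right and rows downward; lengths in m; the calibration is good to about 2 mm. A picture is of the moment at which its call begins: read the wrist's pose just before it. camera_model takes no time and is no camera call; for the wrist camera it gives the pose at the moment of the call.
- bot.hand_in(): hands the job in; it is judged then, once.
Trained networks look in the newest picture that a camera, given by its name, has taken for a name from the list of things; names that differ only in an ending like _2 or _b are one class to them, and where a whole thing is asked for, a point or a joint stands for the part that bears it (a point fixed in the world has none). Each returns a list of dicts, best first, with "score" (0 to 1); they miss things now and then, are a little off and sometimes report something else, mostly with a low value. They report only what shows in the picture. A call takes as long as a camera call. They do not tell look-alikes from the thing itself.
- bot.boxes_of(name, camera): "at" ([column, row] in pixels, amid what is visible of it).
- bot.trace(name, camera): "mask" (400x640 bool, what is visible of it) and "at" ([column, row] in pixels, amid what is visible of it).
- bot.pinpoint(name, camera): "at" ([column, row] in pixels: a listed point, or the origin of a listed thing).
The state is a dict: "t": time; "q": joint angles; "joint_vel": joint speeds; "joint_torque": joint torques, N m; "eef_pos": TCP position; "tool_rot": TCP orientation; "contact_force": force on the tool from outside, world axes, zero at the start; "torque": the same for the moment, N m; "gripper_width": opening from 0.0 (shut) to 1.0 (fully open); "grasp_force": force on a finger pad.
Only numpy, scipy, OpenCV 4.12 (cv2) and the standard library are available. Lean on these libraries where they do the work, as an engineer would, in place of code of your own. Each camera call takes 0.05 s, during which the arm holds its last target. There are 200 camera calls.

### The job

Take the grinder spindle with the smaller roller cone out of the wooden rack and seat its cone fully home, upright, in the bearing cup of the green housing. Then, bearing down with about 15 N of hand load (never over 25 N, or the rollers dent the race), swing it some 45 degrees to one side and back again to feel that it rocks free on its rollers. Let go and leave it standing home in the cup, without disturbing the other things.

Things in the scene. Friction and masses are not known exactly. Their poses are not given: they have to be found in the camera images.
- spindle: the spindle to seat: bare steel, 150 mm tall, 0.45-0.6 kg, upright in one of the rack's holes. Origin: centre of its bottom end, z up its axis. Diameters from the bottom: journal 20 to z = 40 mm; rib 32 to z = 42; rollers in a cage, 36 at z = 42 widening to 52 at z = 60; rib 45 to z = 65; spacer and lock nut 34 to z = 85; plain round nose 22 from z = 85 to the top
- nose (a point): centre of the spindle's flat top end, z = 150 mm on its axis. The plain 22 mm nose, to be gripped, runs 65 mm down from here to the lock nut
- cage (a joint): turn (rad) of the roller cage relative to the spindle, positive anticlockwise from above; starts within 0.05 of 0. In the air the cage goes round with the spindle (slight drag); with the cone home and pressed it stays with the cup while the spindle turns: spindle 0.7 anticlockwise gives about -0.7
- big_spindle: bystander: the drive-end spindle, alike but with a bigger roller cone (69 mm across at its widest, not 52) which does not fit the cup; stands in the rack's other hole, 100 mm away; its nose is as tall. Origin: centre of its bottom end, z up
- housing: green bearing housing bolted to the bench: square flange 120 mm wide, 12 mm thick; round boss 86 mm diameter, 64.5 mm high, with a steel cup flush in its top. Origin: on the cup's axis at bench height, z up. With the cone fully home the spindle's origin is about 5 mm above it. The seat is rigid: downward load rises steeply, 10 N or more per mm
- cup_mouth (a point): centre of the cup's mouth, 64.5 mm above the bench. The cup is an oiled taper opening upward (24 degrees to its axis): 51.5 mm across here, 35 mm across 18.5 mm below; under it a 40 mm bore runs down to the bench
- rack: wooden block 200 x 80 x 45 mm, fixed, origin under its centre, x along its length; two upright 24 mm holes at x = +50 and -50 mm hold the spindles: their small ribs rest on its top, journals in the holes, origins 5 mm above the bench
- wheel: bystander: a loose spare grinding wheel lying flat, 75 mm diameter, 20 mm thick; origin under its centre
- scissors: bystander: a loose pair of steel scissors lying flat, about 150 mm long and 8 mm thick; origin near the pivot
- oil: bystander: a white oil bottle with a red cap, 44 mm diameter, 105 mm tall; origin under its centre
Mind the look-alikes: they are no part of the job. Leave any purple look-alike of the spindle alone. Of the things shaped like the housing, the green one is meant.

How it is judged:
By the outcome, as a careful person would: the job done as asked, in the order asked, and still so for the second after the job is handed in, with the robot touching nothing.
It also fails if it takes over 69 s, if anything falls off the work surface, if the arm or the gripper's body presses on something with over 40 N, if the wrist force passes 120 N, or if a joint passes its speed limit or range.

## Working session

There is one attempt and no reset: what is moved stays moved. The work goes in short steps, Python scripts to look and compute and a shell command to move; the robot and the scene stay as the last step left them, time stands still between calls to the robot, and variables do not carry over. Pictures are saved under pics/ and viewed, at most 10 in all, crops included, and the job is handed in when it is done.

```bash
mkdir -p pics; cat > h.py <<'E'
import numpy as np, cv2
from station import bot
def world(cam,px,d,m=None):
    m=m or bot.camera_model(cam); K=np.array(m["intrinsics"]);R=np.array(m["R"]);t=np.array(m["t"])
    c=np.linalg.inv(K)@[px[0],px[1],1]*d
    return R.T@(c-t)
def atz(cam,px,z,m=None):
    m=m or bot.camera_model(cam); K=np.array(m["intrinsics"]);R=np.array(m["R"]);t=np.array(m["t"])
    r=R.T@(np.linalg.inv(K)@[px[0],px[1],1]); o=-R.T@t
    return o+r*(z-o[2])/r[2]
def proj(cam,X,m=None):
    m=m or bot.camera_model(cam); p=np.array(m["intrinsics"])@(np.array(m["R"])@X+np.array(m["t"])); return p[:2]/p[2]
E
python3 - <<'E'
from h import *
np.set_printoptions(precision=4,suppress=True)
o=bot.get_obs(); print({k:np.round(v,3) for k,v in o.items()})
ims=[]
for c in("top","side"):
    p,d=bot.read_camera(c); cv2.imwrite(f"pics/{c}0.png",p)
    for n,z in(("nose",.155),("cup_mouth",.0645),("housing",0),("spindle",.005),("rack",0)):
        for r in bot.pinpoint(n,c): print(c,n,np.round(r["at"]),round(r["score"],2),atz(c,r["at"],z))
    m=bot.camera_model(c);print(c,-np.array(m["R"]).T@m["t"])
E
```

```text
{'t': np.float64(0.0), 'q': array([-1.425,  0.478,  0.022,  1.556, -0.012,  1.109, -0.083]), 'joint_vel': array([ 0.   ,  0.002, -0.001, -0.001, -0.001, -0.002,  0.001]), 'joint_torque': array([ -0.   , -59.644,   1.607, -28.12 ,   0.012,   0.009,  -0.   ]), 'eef_pos': array([0.169, 0.653, 0.404]), 'tool_rot': array([-0.   ,  0.127,  0.992, -0.001]), 'contact_force': array([-0.449,  0.372, -0.264]), 'torque': array([-0.025, -0.026,  0.006]), 'grasp_force': np.float64(0.0), 'gripper_width': np.float64(1.0)}
top nose [425. 197.] 0.75 [ 0.5788 -0.1861  0.155 ]
top nose [473. 205.] 0.69 [ 0.5589 -0.2989  0.155 ]
top nose [382. 171.] 0.62 [ 0.6422 -0.087   0.155 ]
top nose [411. 212.] 0.16 [ 0.5435 -0.1513  0.155 ]
top cup_mouth [256. 228.] 0.97 [0.5194 0.2251 0.0645]
top cup_mouth [336. 244.] 0.6 [0.4768 0.0233 0.0645]
top cup_mouth [241. 153.] 0.6 [0.7182 0.2717 0.0645]
top cup_mouth [264. 230.] 0.16 [0.5152 0.2059 0.0645]
top housing [246. 159.] 0.88 [0.7235 0.2688 0.    ]
top housing [262. 229.] 0.85 [0.5249 0.2209 0.    ]
top spindle [375. 180.] 0.76 [ 0.66   -0.0883  0.005 ]
top spi
[... 375 characters left out ...]
 -0.1995  0.155 ]
side cup_mouth [320. 277.] 0.75 [0.528  0.2116 0.0645]
side cup_mouth [380. 227.] 0.58 [0.4705 0.0248 0.0645]
side cup_mouth [227. 256.] 0.58 [0.7381 0.2681 0.0645]
side cup_mouth [273. 209.] 0.4 [0.7224 0.1053 0.0645]
side housing [375. 242.] 0.84 [0.4746 0.0284 0.    ]
side housing [231. 277.] 0.82 [0.7285 0.2857 0.    ]
side housing [321. 298.] 0.67 [0.5179 0.2258 0.    ]
side housing [408. 181.] 0.28 [ 0.482  -0.2013  0.    ]
side spindle [393. 152.] 0.88 [ 0.5646 -0.282   0.005 ]
side spindle [374. 169.] 0.86 [ 0.5838 -0.1901  0.005 ]
side spindle [336. 186.] 0.76 [ 0.6479 -0.081   0.005 ]
side rack [391. 176.] 0.74 [ 0.5307 -0.1965 -0.    ]
side [0.3009 0.5811 0.8684]
```

View pics/top0.png

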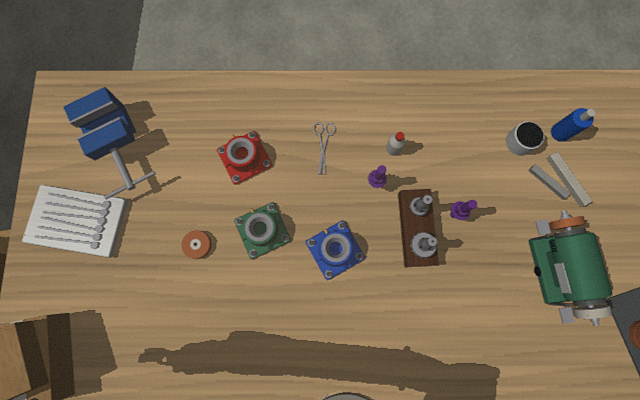

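View pics/side0.png

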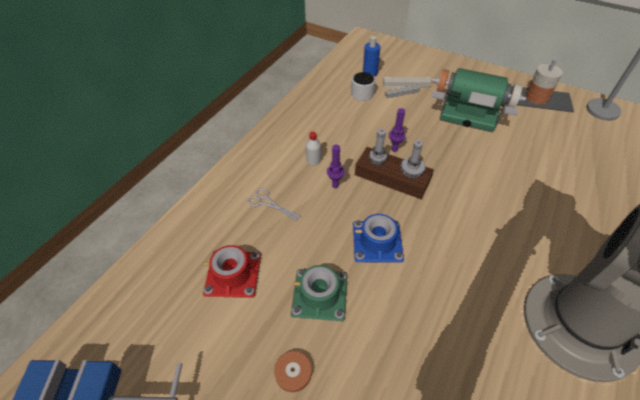

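The top view shows three housings: red (243,157), green (261,229) and blue (336,249). There are purple look-alikes at (377,178) and (462,210). The rack holds two bare-steel spindles, at (421,204) and (424,243). The one at (421,204) seems to have the smaller cone, so I'll confirm it in a crop.

```bash
python3 - <<'E'
from h import *
np.set_printoptions(precision=4,suppress=True)
out=[]
for c,(x0,y0,x1,y1) in(("top",(385,175,465,275)),("side",(340,120,440,200))):
    p,d=bot.read_camera(c); out.append(cv2.resize(p[y0:y1,x0:x1],(400,400) if c=="side" else (360,450),interpolation=cv2.INTER_CUBIC))
    m=bot.camera_model(c);K=np.array(m["intrinsics"]);R=np.array(m["R"]);t=np.array(m["t"])
    v,u=np.mgrid[0:400,0:640]; C=np.stack([(u-K[0,2])/K[0,0]*d,(v-K[1,2])/K[1,1]*d,d],-1); W=(C-t)@R
    def blobs(mask,nm):
        n,l=cv2.connectedComponents(mask.astype(np.uint8))
        for i in range(1,n):
            s=l==i
            if s.sum()>4: print(c,nm,s.sum(),"px",np.round([u[s].mean(),v[s].mean()]),"med",np.median(W[s],0),"ext",np.ptp(W[s],0)[:2], "mid",(W[s].max(0)+W[s].min(0))[:2]/2)
    roi=(d>0)&(W[...,0]>.44)&(W[...,0]<.72)&(W[...,1]<-.03)&(W[...,1]>-.35)
    blobs(roi&(W[...,2]>.149)&(W[...,2]<.165),"nose")
    blobs(roi&(W[...,2]>.055)&(W[...,2]<.08),"cone")
    roi=(d>0)&(W[...,0]>.42)&(W[...,0]<.8)&(W[...,1]>-.02)&(W[...,1]<.33)
    blobs(roi&(W[...,2]>.058)&(W[...,2]<.072),"boss")
h=np.zeros((450,760,3),np.uint8);h[:450,:360]=out[0];h[:400,360:]=out[1];cv2.imwrite("pics/crop1.png",h)
E
```

```text
top nose 27 px [382. 169.] med [ 0.6471 -0.0875  0.15  ] ext [0.0204 0.0167] mid [ 0.6494 -0.0868]
top nose 67 px [427. 199.] med [ 0.5739 -0.1897  0.1539] ext [0.0206 0.0205] mid [ 0.5744 -0.1903]
top nose 35 px [472. 204.] med [ 0.5628 -0.2971  0.15  ] ext [0.0194 0.019 ] mid [ 0.5629 -0.2984]
top nose 74 px [431. 241.] med [ 0.4752 -0.1949  0.1538] ext [0.0206 0.0208] mid [ 0.4745 -0.1962]
top cone 139 px [375. 181.] med [ 0.6389 -0.0781  0.0638] ext [0.0479 0.0471] mid [ 0.6494 -0.085 ]
top cone 139 px [416. 208.] med [ 0.5639 -0.1802  0.0681] ext [0.0479 0.0471] mid [ 0.5746 -0.1896]
top cone 155 px [457. 212.] med [ 0.5555 -0.2862  0.0637] ext [0.0474 0.0492] mid [ 0.5646 -0.2976]
top cone 332 px [421. 246.] med [ 0.4686 -0.1871  0.0727] ext [0.0632 0.0628] mid [ 0.4756 -0.195 ]
top boss 557 px [239. 151.] med [0.7258 0.2758 0.0633] ext [0.0852 0.0833] mid [0.7253 0.2757]
top boss 618 px [258. 227.] med [0.5217 0.2192 0.0635] ext [0.0845 0.0847] mid [0.5213 0.2191]
top boss 637 px [335. 248.] med [0.4681 0.0268 0.0634] ext [0.0833 0.0836] mid [0.4697 0.0257]
side nose 25 px [40
[... 372 characters left out ...]
-0.0832]
side cone 132 px [396. 136.] med [ 0.5617 -0.2829  0.0647] ext [0.048  0.0455] mid [ 0.5668 -0.292 ]
side cone 133 px [377. 158.] med [ 0.571  -0.1744  0.0692] ext [0.0498 0.0449] mid [ 0.5774 -0.1861]
side cone 264 px [412. 169.] med [ 0.4728 -0.1792  0.0732] ext [0.0644 0.0567] mid [ 0.4783 -0.1888]
side cone 156 px [335. 173.] med [ 0.6439 -0.0706  0.0654] ext [0.0481 0.049 ] mid [ 0.6522 -0.0824]
side boss 650 px [379. 229.] med [0.4704 0.0298 0.0642] ext [0.0861 0.0877] mid [0.4724 0.0267]
side boss 761 px [228. 262.] med [0.7277 0.28   0.0648] ext [0.0854 0.0851] mid [0.7281 0.2779]
side boss 848 px [319. 283.] med [0.5238 0.2232 0.0647] ext [0.0856 0.0864] mid [0.5245 0.2212]
```

View pics/crop1.png

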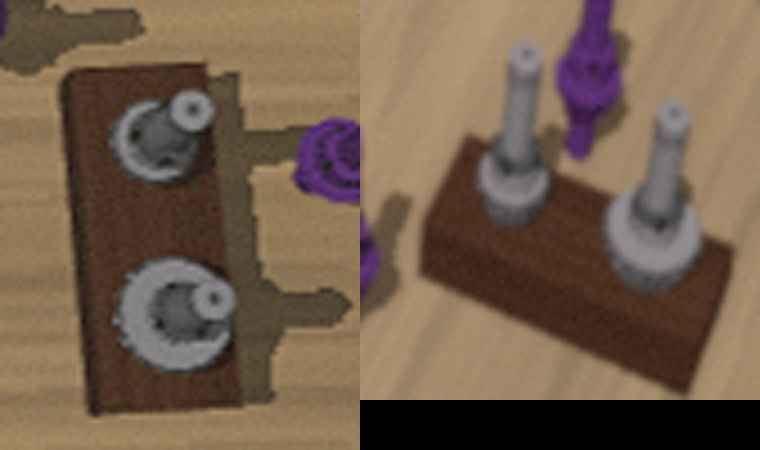

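The crop confirms it. The upper/far steel spindle, top (421,204) and side (381,158), has a visible cone of 48 mm. The one at top (424,243) measures 63 mm, so it is the drive-end spindle. The target is at about (0.576,-0.188), and the green cup at about (0.523,0.220). I'll pass over the green housing first for a close look.

```bash
python3 -m pendant '[[0.06,0,0,0,-7.1],[0.06,0,0,0,-7.1],[0.06,-0.03,-0.03,0,0],[0.06,-0.03,-0.03,0,0],[0.06,-0.03,-0.03,0,0],[0.06,-0.03,-0.03,0,0],[0.06,-0.03,-0.03,0,0],[0.06,-0.03,-0.03,0,0],[0.06,-0.03,-0.03,0,0],[0.06,-0.03,-0.03,0,0],[0.06,-0.03,-0.03,0,0],[0.06,-0.03,-0.03,0,0]]' 30; python3 -m pendant '[[0.06,-0.03,-0.03,0,0],[0.06,-0.01,-0.03,0,0],[0.06,0,-0.03,0,0],[0.06,0,0,0,0],[0.06,0,0,0,0],[0.06,0,0,0,0]]'
cat >> h.py <<'E'
np.set_printoptions(precision=4,suppress=True)
def st():
    from scipy.spatial.transform import Rotation as Ro
    o=bot.get_obs(); q=np.array(o["tool_rot"]); R=Ro.from_quat(q[[1,2,3,0]]).as_matrix()
    p=np.array(o["eef_pos"]); return p,R,o
def cloud(c):
    m=bot.camera_model(c); p,d=bot.read_camera(c)
    K=np.array(m["intrinsics"]);R=np.array(m["R"]);t=np.array(m["t"])
    v,u=np.mgrid[0:400,0:640]; C=np.stack([(u-K[0,2])/K[0,0]*d,(v-K[1,2])/K[1,1]*d,d],-1); W=(C-t)@R
    W[d<=0]=9
    return m,p,W
def blobs(W,lo,hi,c,minpx=30):
    mk=(W[...,2]>lo)&(W[...,2]<hi)
    n,l=cv2.connectedComponents(mk.astype(np.uint8))
    for i in range(1,n):
        s=l==i
        if s.sum()>minpx:
            P=W[s][:,:2]; (cx,cy),r=cv2.minEnclosingCircle(P.astype(np.float32)); v,u=np.nonzero(s)
            print(c,s.sum(),"px",[int(u.mean()),int(v.mean())],"circ",np.round([cx,cy,r],4),"mid",(np.percentile(P,1,0)+np.percentile(P,99,0))/2,"z",np.median(W[s][:,2]))
E
python3 - <<'E'
from h import *
p,R,o=st(); print(o["t"],p,R,o["q"])
m,im,W=cloud("wrist"); cv2.imwrite("pics/w1.png",im)
blobs(W,.058,.072,"wrist boss")
for r in bot.pinpoint("cup_mouth","wrist"): print(r, atz("wrist",r["at"],.0645,m))
E
```

```text
t: 1.7
eef_pos: [0.4635, 0.3553, 0.4051]
tool_rot: [0.0, 0.003, 1.0, 0.0]
contact_force: [-0.3, 1.0, -1.1]
gripper_width: 0.704
grasp_force: 0.0
t: 2.2
eef_pos: [0.5011, 0.2679, 0.4049]
tool_rot: [0.0, 0.003, 1.0, 0.0]
contact_force: [0.5, -0.2, -0.2]
gripper_width: 0.702
grasp_force: 0.0
2.2 [0.5011 0.2679 0.4049] [[-1.      0.0055  0.0001]
 [ 0.0055  1.      0.0009]
 [-0.0001  0.0009 -1.    ]] [-0.7092  0.301   0.134   1.8234 -0.0473  1.0196  1.0088]
wrist boss 5552 px [46, 137] circ [0.4692 0.0238 0.0438] mid [0.469  0.0263] z 0.06483003877525088
wrist boss 4638 px [266, 192] circ [0.5223 0.2187 0.0433] mid [0.5213 0.2191] z 0.06494476616208367
wrist boss 3032 px [608, 324] circ [0.678  0.5733 0.0702] mid [0.6751 0.5607] z 0.0667106358288268
wrist boss 147 px [2, 314] circ [ 0.6529 -0.0687  0.0165] mid [ 0.6531 -0.0665] z 0.06141587373874467
wrist boss 1036 px [325, 347] circ [0.7076 0.2746 0.0385] mid [0.6951 0.2742] z 0.06483605303703605
{'at': [265.2, 195.4], 'score': 0.91} [0.5225 0.2178 0.0645]
{'at': [46.0, 141.0], 'score': 0.69} [0.4707 0.0249 0.0645]
{'at': [327.6, 378.2], 'score': 0.58} [0.7342 0.2763 0.0645]
```

View pics/w1.png

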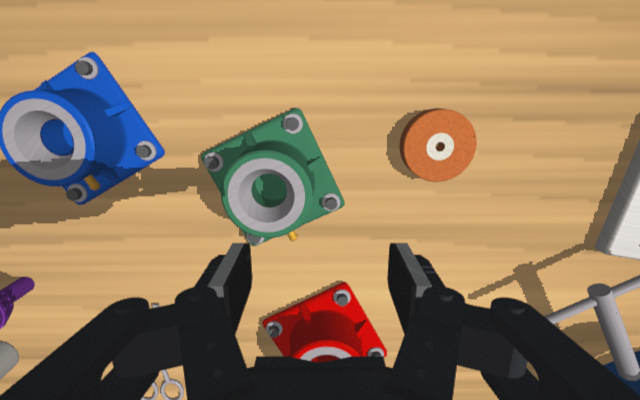

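The wrist view shows the green housing at (266,192), blue at (46,137) and red at (325,350). The cup axis is at about (0.522,0.219), which agrees with the top view. Next I'll move to the spindle.

```bash
python3 -m pendant '[[0.06,-0.004,-0.035,0,0],[0.06,-0.004,-0.035,0,0],[0.06,-0.004,-0.035,0,0],[0.06,-0.004,-0.035,0,0],[0.06,-0.004,-0.035,0,0],[0.06,-0.004,-0.035,0,0],[0.06,-0.004,-0.035,0,0],[0.06,-0.004,-0.035,0,0],[0.06,-0.004,-0.035,0,0],[0.06,-0.004,-0.035,0,0],[0.06,-0.004,-0.035,0,0],[0.06,-0.004,-0.035,0,0]]'; python3 -m pendant '[[0.06,0,-0.02,0,0],[0.06,0,-0.015,0,0],[0.06,0,0,0,0],[0.06,0,0,0,0],[0.06,0,0,0,0]]'
python3 - <<'E'
from h import *
p,R,o=st(); print(o["t"],p,o["q"])
m,im,W=cloud("wrist"); cv2.imwrite("pics/w2.png",im)
blobs(W,.148,.165,"nose"); blobs(W,.062,.074,"cone")
for r in bot.pinpoint("nose","wrist"): print(r, atz("wrist",r["at"],.155,m))
E
```

```text
t: 3.3
eef_pos: [0.5474, -0.1531, 0.4048]
tool_rot: [0.0, 0.002, 1.0, 0.0]
contact_force: [0.9, 0.6, 0.3]
gripper_width: 0.7
grasp_force: 0.0
t: 3.72
eef_pos: [0.5472, -0.1859, 0.4045]
tool_rot: [-0.0, 0.002, 1.0, 0.001]
contact_force: [-0.7, 1.0, 0.3]
gripper_width: 0.704
grasp_force: 0.0
3.7167 [ 0.5472 -0.1859  0.4045] [-0.0644  0.3275  0.3578  1.813  -0.1333  1.0249  1.9129]
nose 1037 px [299, 91] circ [ 0.4755 -0.1972  0.0111] mid [ 0.4754 -0.1972] z 0.15563060745403312
nose 729 px [155, 224] circ [ 0.5637 -0.299   0.0111] mid [ 0.5639 -0.2988] z 0.1506078205165784
nose 818 px [310, 239] circ [ 0.5741 -0.1919  0.0111] mid [ 0.5737 -0.1919] z 0.1555284571142605
cone 5655 px [564, 80] circ [0.4691 0.0235 0.0438] mid [0.4693 0.0224] z 0.06506447987440113
cone 693 px [306, 88] circ [ 0.4752 -0.1974  0.033 ] mid [ 0.4753 -0.1971] z 0.07083898341179308
cone 754 px [204, 184] circ [ 0.5637 -0.2992  0.0245] mid [ 0.5634 -0.2982] z 0.06557722439986016
cone 886 px [312, 193] circ [ 0.5743 -0.1919  0.0249] mid [ 0.5713 -0.1918] z 0.07000128693412085
cone 180 px [431, 260] circ [ 0.639  -0.0783  0.0205] mid [ 0.6389 -0.0779] z 0.06533017321590417
cone 444 px [357, 348] circ [ 0.7499 -0.1435  0.0214] mid [ 0.7398 -0.144 ] z 0.06796767022252276
cone 1037 px [20, 360] circ [ 0.7644 -0.5045  0.0356] mid [ 0.7607 -0.5073] z 0.06275313545290873
{'at': [309.9, 243.8], 'score': 0.92} [ 0.576 -0.192  0.155]
{'at': [158.1, 229.8], 'score': 0.84} [ 0.5652 -0.2951  0.155 ]
```

View pics/w2.png

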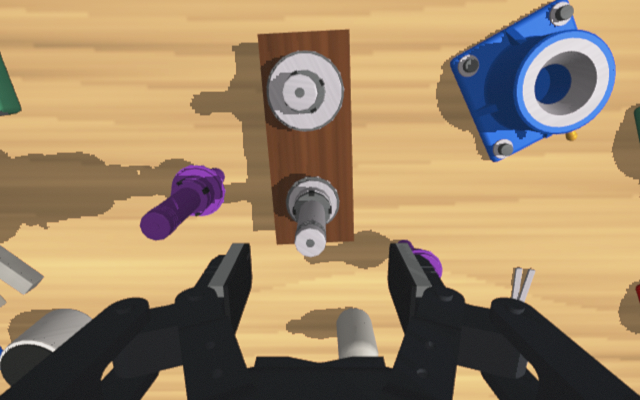

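The wrist view shows the target nose at (310,239), between the pads' line, and the big spindle at (299,91). Purple look-alikes are at (155,224) and (425,258). The nose axis is at (0.574,-0.1917).

```bash
python3 -m pendant '[[0.06,-0.014,-0.003,0,0],[0.06,-0.013,-0.003,0,0],[0.06,0,0,0.02,0],[0.06,0,0,0.02,0],[0.06,0,0,0.02,0],[0.06,0,0,0.02,0],[0.06,0,0,0.015,0],[0.06,0,0,0.015,0],[0.06,0,0,0.01,0],[0.06,0,0,0,0],[0.06,0,0,0,0]]'
python3 - <<'E'
from h import *
p,R,o=st(); print(p,R[:,2])
m,im,W=cloud("wrist"); cv2.imwrite("pics/w3.png",im)
blobs(W,.15,.16,"nose")
E
```

```text
t: 4.73
eef_pos: [0.5737, -0.1934, 0.2846]
tool_rot: [-0.0, 0.002, 1.0, 0.0]
contact_force: [0.0, 1.2, 0.1]
gripper_width: 0.706
grasp_force: 0.0
[ 0.5737 -0.1934  0.2846] [-0.0006  0.0004 -1.    ]
nose 2049 px [301, 14] circ [ 0.4786 -0.1973  0.0102] mid [ 0.4826 -0.1975] z 0.1555614546201582
nose 1551 px [16, 286] circ [ 0.5644 -0.2981  0.0111] mid [ 0.5641 -0.2956] z 0.1507586716747068
nose 743 px [221, 295] circ [ 0.5722 -0.2294  0.0132] mid [ 0.5704 -0.229 ] z 0.15425230646966678
nose 756 px [417, 295] circ [ 0.5722 -0.1565  0.0129] mid [ 0.5709 -0.1571] z 0.1542997625125002
nose 3195 px [322, 314] circ [ 0.5744 -0.1923  0.0115] mid [ 0.5739 -0.1921] z 0.15558249514076664
```

View pics/w3.png

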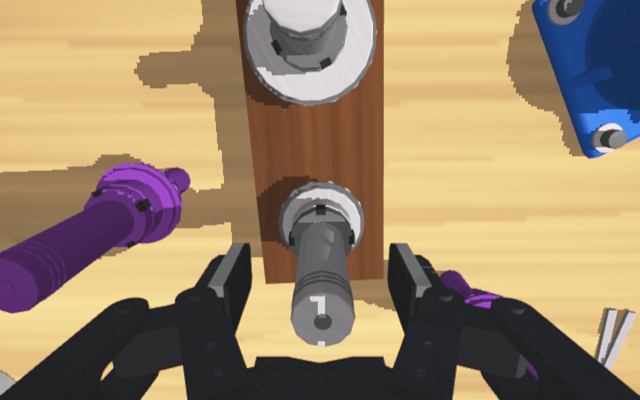

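The nose at (322,314) is centred between the pads, so I'll close.

```bash
python3 -m pendant '[[0.04,0,0.001,0,0],[0.02,0,0,0,0],[0.0,0,0,0,0],[0.0,0,0,0,0],[0.0,0,0,0,0],[0.0,0,0,0,0],[0.0,0,0,0,0]]' 100; python3 -m pendant '[[0,0,0,-0.003,0],[0,0,0,-0.008,0],[0,0,0,-0.01,0],[0,0,0,-0.015,0],[0,0,0,-0.02,0],[0,0,0,-0.02,0],[0,0,0,-0.02,0],[0,0,0,-0.02,0],[0,0,0,-0.014,0],[0,0,0,0,0],[0,0,0,0,0]]'
python3 - <<'E'
from h import *
p,R,o=st(); print(p,R[:,2],o["contact_force"],o["torque"],o["q"])
E
```

```text
t: 5.37
eef_pos: [0.5739, -0.1929, 0.2857]
tool_rot: [0.001, 0.003, 1.0, 0.0]
contact_force: [-1.7, 1.6, 6.3]
gripper_width: 0.233
grasp_force: 97.4
t: 6.28
eef_pos: [0.5733, -0.1933, 0.4154]
tool_rot: [0.001, 0.003, 1.0, -0.0]
contact_force: [0.6, -0.0, -5.4]
gripper_width: 0.235
grasp_force: 97.9
[ 0.5733 -0.1933  0.4154] [ 0.0013 -0.0002 -1.    ] [ 0.5814 -0.0074 -5.4258] [0.0553 0.0034 0.0209] [-0.0568  0.3635  0.3627  1.7382 -0.1449  1.0649  1.9191]
```

```bash
python3 -m pendant '[[0,0.003,0.015,0,0],[0,0.0045,0.034,0,0],[0,0.0045,0.034,0,0],[0,0.0045,0.034,0,0],[0,0.0045,0.034,0,0],[0,0.0045,0.034,0,0],[0,0.0045,0.034,0,0],[0,0.0045,0.034,0,0],[0,0.0045,0.034,0,0],[0,0.0045,0.034,0,0],[0,0.0045,0.034,0,0],[0,0.0045,0.034,0,0]]'; python3 -m pendant '[[0,0,0.023,0,0],[0,0,0,0.02,0],[0,0,0,0.02,0],[0,0,0,0,0],[0,0,0,0,0],[0,0,0,0,0]]'
python3 - <<'E'
from h import *
p,R,o=st(); print(o["t"],p,R[:,2],o["contact_force"],o["q"][6])
m,im,W=cloud("wrist"); cv2.imwrite("pics/w4.png",im)
b=p[2]-.285
near=(np.hypot(W[...,0]-p[0],W[...,1]-p[1])<.04)
for lo,hi in((.05,.07),(.085,.1),(.11,.15)):
    W2=W.copy();W2[~near]=9;blobs(W2,lo+b,hi+b,f"sp{lo}")
blobs(W,.058,.072,"boss",1000)
for c in("top","side"):
    m,im,W=cloud(c); near=(np.hypot(W[...,0]-p[0],W[...,1]-p[1])<.04); W[~near]=9
    blobs(W,.01+b,.04+b,c+"jour");blobs(W,.05+b,.075+b,c+"cone")
    cv2.imwrite(f"pics/{c}4.png",im)
E
```

```text
t: 7.28
eef_pos: [0.5222, 0.1974, 0.4131]
tool_rot: [-0.001, 0.003, 1.0, -0.001]
contact_force: [0.6, 0.6, -5.0]
gripper_width: 0.232
grasp_force: 98.3
t: 7.78
eef_pos: [0.5237, 0.2187, 0.3749]
tool_rot: [-0.0, 0.003, 1.0, -0.0]
contact_force: [-0.5, -0.4, -4.4]
gripper_width: 0.233
grasp_force: 98.4
7.7833 [0.5237 0.2187 0.3749] [-0.0003 -0.0004 -1.    ] [-0.4977 -0.444  -4.4345] 1.122279016109845
sp0.05 1462 px [319, 202] circ [0.524  0.2192 0.025 ] mid [0.516  0.2192] z 0.15723953936373725
sp0.085 1330 px [319, 221] circ [0.5215 0.219  0.017 ] mid [0.5153 0.2192] z 0.1799078308039448
sp0.11 5083 px [319, 263] circ [0.5163 0.2189 0.0237] mid [0.5162 0.2189] z 0.2250187935569084
boss 7179 px [73, 112] circ [0.4698 0.024  0.044 ] mid [0.469  0.0255] z 0.06486253562897373
boss 3943 px [318, 160] circ [0.5223 0.2187 0.0432] mid [0.511  0.2188] z 0.06500801269554723
topcone 40 px [258, 224] circ [0.514  0.2034 0.0116] mid [0.5138 0.2036] z 0.1570917612296766
sidejour 48 px [317, 274] circ [0.5246 0.227  0.0085] mid [0.5244 0.2275] z 0.11170435479988397
sidecone 218 px [316, 263] circ [0.527  0.2223 0.0251] mid [0.5272 0.224 ] z 0.15967224259576854
```

View pics/w4.png

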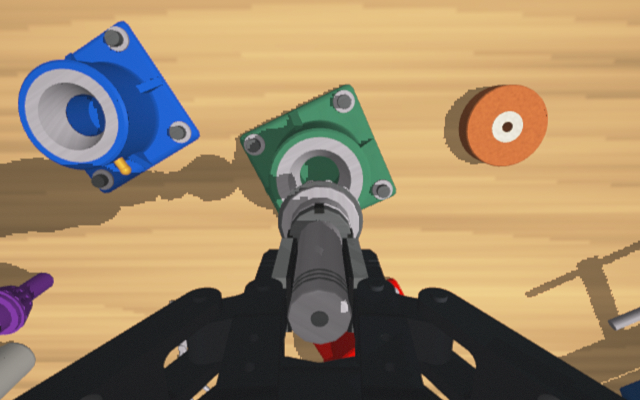

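The spindle hangs upright over the cup, with its cone at (319,205) against the boss at (318,160). It sits about 1.5 mm too far in x, so I'll shift it and descend to just above home.

```bash
python3 -m pendant '[[0,0.0015,0,0.015,0],[0,0,0,0.02,0],[0,0,0,0.02,0],[0,0,0,0.012,0],[0,0,0,0.008,0],[0,0,0,0.004,0],[0,0,0,0.002,0],[0,0,0,0,0],[0,0,0,0,0]]'; python3 -m pendant '[[0,0,0,0.001,0],[0,0,0,0.001,0],[0,0,0,0,0],[0,0,0,0,0]]'
```

```text
t: 8.68
eef_pos: [0.5224, 0.2193, 0.2946]
tool_rot: [0.001, 0.003, 1.0, 0.0]
contact_force: [0.3, -0.3, -4.4]
gripper_width: 0.234
grasp_force: 98.9
t: 9.02
eef_pos: [0.522, 0.2192, 0.2919]
tool_rot: [0.0, 0.003, 1.0, 0.0]
contact_force: [0.3, 0.1, -4.7]
gripper_width: 0.234
grasp_force: 98.9
```

```bash
python3 -m pendant '[[0,0,0,0.001,0],[0,0,0,0.001,0],[0,0,0,0.001,0],[0,0,0,0,0],[0,0,0,0,0]]'; python3 -m pendant '[[0,0,0,0.001,0],[0,0,0,0.001,0],[0,0,0,0,0],[0,0,0,0,0]]'; python3 -m pendant '[[0,0,0,0.0005,0],[0,0,0,0,0],[0,0,0,0,0]]'
```

```text
t: 9.43
eef_pos: [0.522, 0.2192, 0.2886]
tool_rot: [-0.0, 0.003, 1.0, -0.0]
contact_force: [0.1, -0.6, -5.2]
gripper_width: 0.234
grasp_force: 98.9
t: 9.77
eef_pos: [0.522, 0.2187, 0.2865]
tool_rot: [-0.0, 0.003, 1.0, -0.0]
contact_force: [-0.4, -2.2, -4.0]
gripper_width: 0.231
grasp_force: 98.7
t: 10.02
eef_pos: [0.522, 0.2187, 0.2861]
tool_rot: [-0.0, 0.003, 1.0, -0.0]
contact_force: [-0.8, -3.7, -2.5]
gripper_width: 0.231
grasp_force: 98.8
```

Contact is on one side (−y reaction), so I'll ease over in −y and go on down in small steps.

```bash
python3 -m pendant '[[0,0,-0.0006,0,0],[0,0,0,0.0004,0],[0,0,0,0,0],[0,0,0,0,0]]'; python3 -m pendant '[[0,0,0,0.0004,0],[0,0,0,0,0],[0,0,0,0,0]]'
```

```text
t: 10.35
eef_pos: [0.522, 0.2184, 0.2858]
tool_rot: [-0.0, 0.003, 1.0, -0.0]
contact_force: [0.0, -3.7, -2.7]
gripper_width: 0.232
grasp_force: 98.8
t: 10.6
eef_pos: [0.522, 0.2184, 0.2857]
tool_rot: [0.0, 0.003, 1.0, -0.0]
contact_force: [-2.1, -4.3, 2.2]
gripper_width: 0.229
grasp_force: 99.3
```

```bash
python3 -m pendant '[[0,0.0004,-0.001,0,0],[0,0,0,0,0],[0,0,0,0,0]]'; python3 -m pendant '[[0,0,0,0.0005,0],[0,0,0,0,0],[0,0,0,0,0]]'
```

```text
t: 10.85
eef_pos: [0.5218, 0.2181, 0.2857]
tool_rot: [0.0, 0.003, 1.0, 0.0]
contact_force: [0.1, -2.0, 0.5]
gripper_width: 0.235
grasp_force: 99.3
t: 11.1
eef_pos: [0.5218, 0.218, 0.2856]
tool_rot: [0.001, 0.003, 1.0, 0.001]
contact_force: [-1.7, -3.3, 5.8]
gripper_width: 0.234
grasp_force: 99.6
```

```bash
python3 -m pendant '[[0,0.0003,-0.001,0.0003,0],[0,0,0,0,0],[0,0,0,0,0]]'; python3 -m pendant '[[0,0,0,0.0005,0],[0,0,0,0,0],[0,0,0,0,0]]'
```

```text
t: 11.35
eef_pos: [0.5217, 0.2177, 0.2856]
tool_rot: [0.001, 0.003, 1.0, 0.001]
contact_force: [-1.6, -1.0, 6.0]
gripper_width: 0.234
grasp_force: 99.6
t: 11.6
eef_pos: [0.5217, 0.2177, 0.2855]
tool_rot: [0.001, 0.003, 1.0, 0.001]
contact_force: [-3.1, -0.9, 9.8]
gripper_width: 0.235
grasp_force: 99.9
```

```bash
python3 -m pendant '[[0,0.0006,0,0.0005,0],[0,0,0,0,0],[0,0,0,0,0]]';  python3 -m pendant '[[0,0,0,0,3],[0,0,0,0,3],[0,0,0,0,3],[0,0,0,0,0]]'
```

```text
t: 11.85
eef_pos: [0.5215, 0.2177, 0.2855]
tool_rot: [0.002, 0.003, 1.0, 0.001]
contact_force: [-2.0, -2.0, 12.7]
gripper_width: 0.233
grasp_force: 100.3
t: 12.18
eef_pos: [0.5215, 0.2178, 0.2855]
tool_rot: [0.001, 0.082, 0.997, 0.002]
contact_force: [-2.7, -1.0, 12.4]
gripper_width: 0.235
grasp_force: 100.5
```

Turning works and the load is steady at about 12.5 N. I'll add a little load and swing on.

```bash
python3 -m pendant '[[0,0,0,0.0002,3],[0,0,0,0,3],[0,0,0,0,3],[0,0,0,0,3],[0,0,0,0,0]]';  python3 -m pendant '[[0,0,0,0,4],[0,0,0,0,4],[0,0,0,0,4],[0,0,0,0,0]]'; python3 -m pendant '[[0,0,0,0,4],[0,0,0,0,4],[0,0,0,0,4],[0,0,0,0,0],[0,0,0,0,0]]'
```

```text
t: 12.6
eef_pos: [0.5215, 0.2179, 0.2855]
tool_rot: [0.001, 0.186, 0.983, 0.002]
contact_force: [-3.0, -0.8, 14.0]
gripper_width: 0.234
grasp_force: 100.7
t: 12.93
eef_pos: [0.5215, 0.2182, 0.2855]
tool_rot: [0.001, 0.288, 0.958, 0.002]
contact_force: [-1.9, -0.2, 13.7]
gripper_width: 0.235
grasp_force: 100.7
t: 13.35
eef_pos: [0.5216, 0.2183, 0.2855]
tool_rot: [0.001, 0.385, 0.923, 0.002]
contact_force: [-2.7, -0.8, 14.3]
gripper_width: 0.233
grasp_force: 100.7
```

```bash
python3 -m pendant '[[0,0,0,0,0],[0,0,0,0,-4],[0,0,0,0,-4],[0,0,0,0,-4],[0,0,0,0,-4],[0,0,0,0,0]]';  python3 -m pendant '[[0,0,0,0,-4],[0,0,0,0,-4],[0,0,0,0,-4],[0,0,0,0,-4],[0,0,0,0,0]]'; python3 -m pendant '[[0,0,0,0,-4],[0,0,0,0,-4],[0,0,0,0,-4],[0,0,0,0,-1],[0,0,0,0,0],[0,0,0,0,0]]'
```

```text
t: 13.85
eef_pos: [0.5215, 0.218, 0.2855]
tool_rot: [0.001, 0.251, 0.968, 0.002]
contact_force: [-3.0, -1.7, 14.1]
gripper_width: 0.234
grasp_force: 100.6
t: 14.27
eef_pos: [0.5215, 0.2178, 0.2855]
tool_rot: [0.001, 0.114, 0.993, 0.002]
contact_force: [-4.6, -1.1, 13.3]
gripper_width: 0.236
grasp_force: 100.5
t: 14.77
eef_pos: [0.5215, 0.2176, 0.2855]
tool_rot: [0.002, 0.003, 1.0, 0.001]
contact_force: [-4.0, -1.5, 13.5]
gripper_width: 0.234
grasp_force: 100.5
```

```bash
python3 -m pendant '[[0,0.0006,0,-0.001,0],[0,0,0,0,0],[0,0,0,0,0]]'; python3 -m pendant '[[0.03,0,0,0,0],[0.045,0,0,0,0],[0.06,0,0,0,0],[0.06,0,0,0,0],[0.06,0,0,0,0],[0.06,0,0,0,0]]' 20; python3 -m pendant '[[0.06,0,0,-0.01,0],[0.06,0,0,-0.02,0],[0.06,0,0,-0.03,0],[0.06,0,0,-0.03,0],[0.06,0,0,-0.03,0],[0.06,-0.03,0,0,0],[0.06,-0.03,0,0,0],[0.06,0,0,0,0],[0.06,0,0,0,0]]'
python3 - <<'E'
from h import *
p,R,o=st(); print(o["t"],p)
for c in("top","side","wrist"):
    m,im,W=cloud(c); cv2.imwrite(f"pics/{c}9.png",im)
    near=(np.hypot(W[...,0]-.522,W[...,1]-.219)<.06); W[~near]=9
    blobs(W,.148,.17,c+" nose",8); blobs(W,.058,.08,c+" cone")
p,d=bot.read_camera("side"); t,_=bot.read_camera("wrist")
h=np.zeros((400,800,3),np.uint8); h[:,:400]=cv2.resize(p[180:340,240:400],(400,400)); h[:250,400:]=cv2.resize(t,(400,250)); cv2.imwrite("pics/fin.png",h)
E
```

```text
t: 15.02
eef_pos: [0.521, 0.2176, 0.2856]
tool_rot: [0.002, 0.003, 1.0, 0.001]
contact_force: [0.8, 0.2, 7.0]
gripper_width: 0.234
grasp_force: 99.6
t: 15.52
eef_pos: [0.5199, 0.2166, 0.2842]
tool_rot: [-0.0, 0.003, 1.0, -0.0]
contact_force: [-0.2, 0.3, 0.3]
gripper_width: 0.7
grasp_force: 0.0
t: 16.27
eef_pos: [0.5809, 0.2157, 0.4048]
tool_rot: [0.0, 0.004, 1.0, -0.0]
contact_force: [-0.7, -0.1, 0.1]
gripper_width: 0.701
grasp_force: 0.0
16.2667 [0.5809 0.2157 0.4048]
top cone 156 px [269, 223] circ [0.5297 0.1964 0.0331] mid [0.5303 0.1917] z 0.06360448809765243
side nose 94 px [318, 260] circ [0.5237 0.2214 0.0112] mid [0.524  0.2219] z 0.15514448425077493
side cone 891 px [318, 285] circ [0.5244 0.2213 0.0437] mid [0.5239 0.2229] z 0.06520613515053279
wrist nose 985 px [322, 116] circ [0.5223 0.2185 0.0111] mid [0.5221 0.2184] z 0.15565367371831515
wrist cone 6364 px [321, 106] circ [0.5222 0.2187 0.0431] mid [0.522  0.2187] z 0.06529468996795468
```

View pics/fin.png

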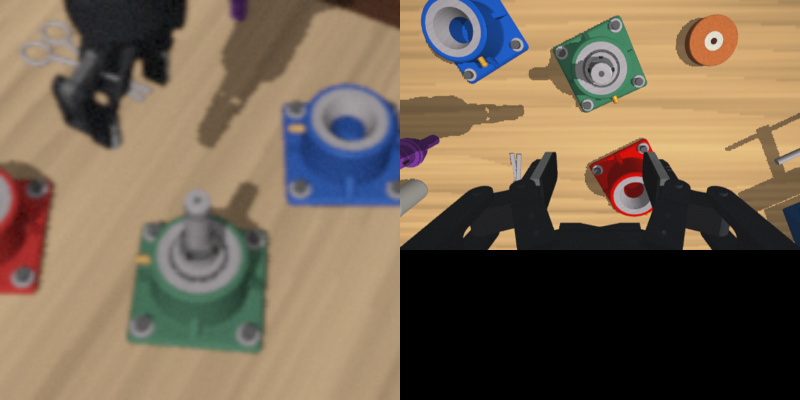

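The spindle stands upright in the green cup, at (197,205) in the side crop. Its nose top is at 0.1556 m (it was 0.1555 m in the rack) and 0.2 mm off the boss axis, so it is home and free. I'll hand in.

```bash
python3 -c "
from station import bot
print(bot.hand_in())"
```

```text
the job is handed in; nothing more can be done
None
```

The small-cone spindle is seated fully home and upright in the green housing's cup; I swung it 45° and back under 12.4–14.3 N of measured hand load, released it and handed the job in at about 16 s.

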